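Check a hotplate's surface with a right-angle contact probe

ROBOT

A 6-joint arm with a two-finger parallel gripper is mounted at the origin on the work surface. World frame = base frame: x ahead of the robot, y to its left, z up, the work surface at z = 0. Lengths are in m, angles in degrees, forces in N, time in s.
With the tool pointing down it reaches from about 0.375 to 0.9 m from the base axis. Payload 3.1 kg.
Tool frame: the origin (TCP) lies at the very end of the fingers, on their centre line; the grasp point (between the pads) lies 19 mm behind it (bot.hold_point_z is the z of the grasp point in the tool frame, in m); z points along the fingers, y is the line along which they close (so a half turn about z gives the same grasp; the last joint's range is limited). The gripper opens to 87 mm and grips with 3 to 60 N. Pads are 19 mm wide; open, the fingers measure 117 mm over their backs; the gripper's body (75 mm by 190 mm) begins 51 mm behind the grasp point.
Start: joints at [53.371, 30.224, 82.088, -0, 67.689, -10.227], TCP at [0.278, 0.56, 0.223] pointing down, gripper open.
Joint ranges: [-176.69, 176.69], [-43.24, 126.21], [12.49, 139.97], [-82, 262], [0, 151.66], [-163.58, 163.58]. Speed limits (degrees/s): [159.86, 159.86, 180, 180, 180, 180].

INTERFACE

Orientations are given as a 3x3 rotation matrix whose columns are the frame's x, y, z axes.
In Python, from rig import bot, capture, camera_model gives the robot as it stands.
- The arm moves only by the tool apply_moves, never from a script. Its argument "plan" is text: rows parted by semicolons, each of 6 numbers parted by spaces: the shift along the tool's x, y, z in units of 0.05 m (1.0 is 0.05 m), then the turn, a rotation vector about the tool's x, y, z in units of 360 degrees (1.0 is 360 degrees). In form: dx dy dz ax ay az; .... A call has 1 to 10 rows; each row shifts and turns the commanded pose from where the row before left it, along the tool's axes as they then stand; what a row does not reach is not made up. A row lasts 1/12 s, in which the tool goes at most 41.7 mm and 7.16 degrees, less where a joint would pass 70% of its speed; a pose out of reach is approached as far as the arm can. A call with a number of a shift or a turn outside -1 to 1 is refused whole. A call with a gripper value outside its range is refused whole. "gripper" is the gripper command: -1 is shut, 1 is fully open, values between are in proportion, set as the call begins (left out, the last holds). The fingers move at their own pace and stop on an object; the grip force is fixed at half the most. Time passes only in rows, so rows that do not move let the fingers close. It gives the time, the measured TCP pose, the force, the opening and the grip force at its end, in the units of the state.
- bot.read_state(): the state, without advancing time (a new reading comes with each control period).
- capture(name): name is "scene" or "top" or "wrist"; returns the picture (400x640x3 uint8, red, green, blue); there is no depth.
- camera_model(name): a dict with "vertical_fov" (degrees; the focal length in pixels is half the picture's height over the tangent of half this angle, whatever the lens; pixels are square), "cx", "cy" (the principal point, pixels), "position" and "rotation" of the camera in the world; the wrist camera has in their place "hand_eye" (4x4, takes a point from camera to tool coordinates, whose origin is the TCP and whose axes are the flange's). Camera axes: x right, y down, z forward; pixel columns grow to the right and rows downward; lengths in m; the calibration is good to about 2 mm. The wrist camera is an equidistant fisheye: a pixel r from the principal point sees the ray r / f radians off the axis. A picture is of the moment at which its call begins: read the wrist's pose just before it. camera_model takes no time and is no camera call.
- bot.hand_in(): hands the job in; it is judged then, once.
The state is a dict: "time_s": time; "joint_positions": joint angles; "qvel": joint speeds; "tau": joint torques, N m; "position": TCP position; "tcp_rot": TCP orientation; "force": force on the tool from outside, world axes, zero at the start; "moment": the same for the moment, N m; "opening": opening from 0.0 (shut) to 1.0 (fully open); "grasp_force": force on a finger pad.
Only numpy, scipy, OpenCV 4.12 (cv2) and the standard library are available. Lean on these libraries where they do the work, as an engineer would, in place of code of your own. Each camera call takes 0.05 s, during which the arm holds its last target. There are 200 camera calls.

TASK

Swing the support ring to either side until it no longer hangs over the hotplate's round plate. Then take the yellow contact-thermometer probe from its cradle and, keeping it level, press its sprung foot gently and squarely onto the red dot in the middle of the plate, then the blue dot, then the green one, holding it pressed in for about a second on each. Lay the probe back in both saddles of its cradle, pointing the way it did, and leave everything else on the bench where it is.

Things in the scene. Friction and masses are not known exactly. Their poses are not given: they have to be found in the camera images.
- hotplate: light grey hotplate stirrer fixed to the bench; grey sloping panel with two knobs on its robot side (-x). Origin on the bench under the centre of its round white plate, x towards the support rod, z up. Plate 150 mm across, flat top 100 mm up. Case x -160 to +130 mm, 170 mm wide, 84 mm high. Steel rod 12 mm thick at x = +112 mm, y = 0, its top 250 mm up
- rod_axis (a point): point on the axis of the support rod at the height of the support ring, 200 mm above the bench; the ring swings about the vertical through it
- ring (a joint): swing of the steel support ring about the rod, rad: 0 when it hangs over the plate's centre, positive counter-clockwise seen from above, stops at -1.9 and +1.9. The clamp turns stiffly (about 2 N at the ring) and stays where it is left
- ring_center (a point): centre of the support ring's opening, 112 mm from the rod's axis, 200 mm above the bench. The ring is a level dark steel hoop of 8 mm bar, 84 mm across inside, 100 mm outside, open in the middle so that closed fingers can reach into it; an arm of 8 mm bar joins it to the clamp on the rod
- dot_red: red adhesive check dot 20 mm across, flat on the white plate near its centre; origin at the dot's centre on the plate's surface
- dot_blue: blue adhesive check dot 20 mm across on the plate near its edge; origin at its centre
- dot_green: green adhesive check dot 20 mm across on the plate near its edge, across the middle from the blue one; origin at its centre
- cradle: low steel cradle fixed to the bench; origin on the bench under its middle, x along the probe towards its foot. Base plate 150 x 70 x 8 mm. Two saddles at x = -45 and +45 mm, each 6 mm thick and 44 mm wide, with flat seats 64 mm above the bench between cheeks 28 mm apart, flared at the top, 92 mm high
- probe: yellow cordless probe, black bands round its middle, 0.1 to 0.17 kg. Flat-sided handle 130 mm long (x), 22 wide (y), 20 high (z); origin at its middle, x towards the foot, z up. A 6 mm steel stem leaves the front and bends down to a brass foot 115 mm ahead of the origin, underside 52 mm below it. In the cradle it lies level, origin 74 mm above the bench
- foot_tip (a point): centre of the underside of the probe's round brass foot, 14 mm across
- probe_foot (a joint): how far the probe's sprung foot is pushed up into its sleeve, m: 0 free, 0.007 bottomed; the spring gives about 0.6 N at first and 3 N at the bottom
- white_bottle: white wide-mouth bottle with black cap, 86 mm across, 155 mm high; origin under its middle; to be left alone
- amber_bottle: amber bottle, 68 mm across, 150 mm high; origin under its middle; to be left alone
- conical_flask: glass conical flask, 82 mm across, 116 mm high; origin under its middle; to be left alone
- beaker: glass beaker, 60 mm across, 75 mm high; origin under its middle; to be left alone
- cork_ring: cork flask ring, 90 mm across, 30 mm high; origin under its middle; to be left alone
- spatula: steel lab spatula with wooden grip, 174 mm long, 16 mm wide, lying on the bench; origin on the bench under its middle, x along it; to be left alone
- weighing_dish: white open square weighing boat 60 x 60 mm, 16 mm high; origin under its middle; to be left alone
There are look-alikes about, which are no part of the job. Several things have the shape of the probe; the one meant has the colours described above.

How it is judged (in metres and radians):
On the way, in this order (a step that is already met when the one before it is completed fails the run):
1. the support ring is swung clear of the plate (its centre more than 120 mm, seen from above, from the plate's centre) (horizontal distance between ring_center and hotplate above 0.12 m), for 0.2 s.
2. the probe's foot is pressed squarely on the red dot (foot centre within 8 mm of the dot's centre, spring pushed in at least 1.5 mm, probe level) for 0.5 s (horizontal distance between foot_tip and dot_red below 0.008 m and value of joint probe_foot above 0.0015 m and contact force between probe and hotplate above 0.3 N and angle between probe's own z axis and vertical below 0.2 rad), for 0.5 s.
3. the probe's foot is pressed squarely on the blue dot (foot centre within 8 mm of the dot's centre, spring pushed in at least 1.5 mm, probe level) for 0.5 s (horizontal distance between foot_tip and dot_blue below 0.008 m and value of joint probe_foot above 0.0015 m and contact force between probe and hotplate above 0.3 N and angle between probe's own z axis and vertical below 0.2 rad), for 0.5 s.
4. the probe's foot is pressed squarely on the green dot (foot centre within 8 mm of the dot's centre, spring pushed in at least 1.5 mm, probe level) for 0.5 s (horizontal distance between foot_tip and dot_green below 0.008 m and value of joint probe_foot above 0.0015 m and contact force between probe and hotplate above 0.3 N and angle between probe's own z axis and vertical below 0.2 rad), for 0.5 s.
At the end, for the whole second after the job is handed in: the ring is still clear of the plate (its centre more than 120 mm, seen from above, from the plate's centre), and the probe lies at rest and level in both saddles of its cradle, its middle within 18 mm of the cradle's middle along it, foot end where it was (horizontal distance between ring_center and hotplate above 0.12 m and x of probe in the frame of cradle between -0.018 and 0.018 m and y of probe in the frame of cradle between -0.008 and 0.008 m and z of probe in the frame of cradle between 0.07 and 0.078 m and angle between probe's own z axis and vertical below 0.1 rad and x of foot_tip in the frame of cradle above 0.08 m and linear speed of probe below 0.02 m/s); the robot touches nothing.
It fails at once if the probe presses or hits the hotplate with more than 15 N (contact force between probe and hotplate above 15 N).
It fails at once if a bottle, the flask, the beaker, the cork ring, the spatula or the dish is moved by more than 40 mm (distance of any of white_bottle, amber_bottle, conical_flask, beaker, cork_ring, spatula, weighing_dish from where it was at the start of the episode above 0.04 m).
It also fails if it takes over 72 s, if anything falls off the work surface, if the arm or the gripper's body presses on something with over 40 N, if the wrist force passes 120 N, or if a joint passes its speed limit or range.

## Working session

There is one attempt and no reset: what is moved stays moved. The work goes in short steps, Python scripts to look and compute and a tool call to move; the robot and the scene stay as the last step left them, time stands still between calls to the robot, and variables do not carry over. Pictures are saved under pics/ and viewed, at most 10 in all, crops included, and the job is handed in when it is done.

Besides the shell and the picture viewer there is one more tool, called after "Call:" as name(argument=value, ...) on one line, values as JSON. apply_moves: Moves the arm, as the interface text tells. Its arguments: {"type":"object","properties":{"plan":{"type":"string"},"gripper":{"type":"number"}},"required":["plan"]}

```bash
mkdir -p pics; ls; python3 - <<'E'
from rig import bot,capture,camera_model
import cv2,numpy as np
s=bot.read_state();print(s['time_s'],s['position'],s['tcp_rot'])
for n in("scene","top","wrist"):
    im=capture(n);cv2.imwrite(f"pics/{n}0.png",im[:,:,::-1]);print(n,camera_model(n))
a=cv2.imread("pics/scene0.png");b=cv2.imread("pics/top0.png")
cv2.imwrite("pics/both.png",cv2.resize(np.vstack([a,b]),(480,600)))
E
```

```text
pics
0.0 [0.27744092 0.55924421 0.22158393] [[-8.95682508e-01  4.44692237e-01 -1.28816090e-03]
 [ 4.44693923e-01  8.95680992e-01 -1.69586155e-03]
 [ 3.99644765e-04 -2.09179085e-03 -9.99997732e-01]]
scene {'vertical_fov': 45.018696854607974, 'cx': 317.72628590072463, 'cy': 201.76012720568394, 'position': array([ 1.3954802 , -0.85602203,  1.08801689]), 'rotation': array([[ 0.61907539,  0.49981584, -0.6057473 ],
       [ 0.78527458, -0.3846832 ,  0.48514191],
       [ 0.0094608 , -0.77601737, -0.63064057]])}
top {'vertical_fov': 57.442854566168656, 'cx': 319.54387601847384, 'cy': 196.42548752213443, 'position': array([ 0.35720604, -0.10354403,  1.25221239]), 'rotation': array([[-0.00181078, -0.99431604,  0.10645339],
       [-0.9999956 ,  0.00155042, -0.00252854],
       [ 0.00234912, -0.1064575 , -0.99431448]])}
wrist {'vertical_fov': 65.70646984690485, 'cx': 321.690758987862, 'cy': 195.30797759414472, 'hand_eye': array([[-8.09120579e-04, -9.63310716e-01, -2.68387424e-01,
         7.28442536e-02],
       [ 9.99999493e-01, -9.40307852e-04,  3.60257047e-04,
         1.05028216e-03],
       [-5.99406276e-04, -2.68386997e-01,  9.63310989e-01,
        -1.63132379e-01],
       [ 0.00000000e+00,  0.00000000e+00,  0.00000000e+00,
         1.00000000e+00]])}
```

View pics/top0.png

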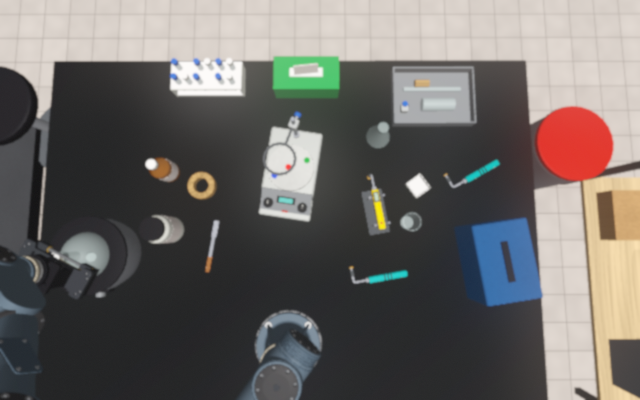

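View pics/scene0.png

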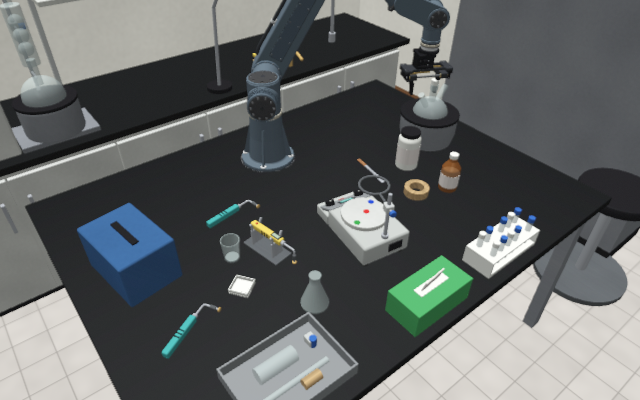

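The top view shows three probe shapes: yellow with black bands at (377,210) in the cradle, teal at (480,173) and teal at (385,276). The yellow one fits the description. The ring is at about (279,158) over the plate, the rod at about (293,122), and the dots are red (289,167), blue (275,176) and green (307,160).

```bash
cat > h.py <<'E'
import cv2,numpy as np
from rig import bot,capture,camera_model
def ray(n,u,v,st=None):
    m=camera_model(n);f=200/np.tan(np.radians(m['vertical_fov']/2))
    a=np.array([u-m['cx'],v-m['cy']])
    if n!='wrist':
        d=np.array([a[0]/f,a[1]/f,1]);return m['position'],m['rotation']@d
    r=np.hypot(*a);t=r/f;d=np.r_[a/max(r,1e-9)*np.sin(t),np.cos(t)]
    H=m['hand_eye'];R=np.array(st['tcp_rot'])
    return np.array(st['position'])+R@H[:3,3],R@(H[:3,:3]@d)
def on(n,u,v,z,st=None):
    p,d=ray(n,u,v,st);return p+d*(z-p[2])/d[2]
def proj(n,P,st=None):
    m=camera_model(n);f=200/np.tan(np.radians(m['vertical_fov']/2))
    if n!='wrist': c=m['rotation'].T@(np.array(P)-m['position']);return m['cx']+f*c[0]/c[2],m['cy']+f*c[1]/c[2]
    H=m['hand_eye'];R=np.array(st['tcp_rot']);c=H[:3,:3].T@(R.T@(np.array(P)-st['position'])-H[:3,3])
    r=np.hypot(c[0],c[1]);t=np.arctan2(r,c[2]);return m['cx']+f*t*c[0]/r,m['cy']+f*t*c[1]/r
RNG={'red':[((0,120,80),(8,255,255)),((172,120,80),(180,255,255))],'blue':[((105,120,80),(128,255,255))],'green':[((50,110,60),(80,255,255))],'yellow':[((22,130,100),(34,255,255))]}
def blobs(im,c,box=None,amin=8):
    h=cv2.cvtColor(im,cv2.COLOR_RGB2HSV);m=sum(cv2.inRange(h,np.array(a),np.array(b)) for a,b in RNG[c])
    if box: k=np.zeros_like(m);x0,y0,x1,y1=box;k[y0:y1,x0:x1]=1;m=m*k
    n,_,s,ce=cv2.connectedComponentsWithStats(m)
    return m,[(int(s[i,4]),*ce[i].round(1)) for i in range(1,n) if s[i,4]>=amin]
E
python3 - <<'E'
from h import *
t=cv2.imread("pics/top0.png")[:,:,::-1].copy();s=cv2.imread("pics/scene0.png")[:,:,::-1].copy()
for c in('red','blue','green'):
    for n,im,box in(('top',t,(255,130,325,215)),('scene',s,(320,180,410,250))):
        for a,u,v in blobs(im,c,box)[1]: print(c,n,a,u,v,on(n,u,v,.1).round(4))
m,b=blobs(t,'yellow',(355,170,400,240));print(b)
p=np.argwhere(m)[:,::-1];c=p.mean(0);print('probe',c,on('top',*c,.084).round(4))
w=np.array([on('top',u,v,.084)[:2] for u,v in p]);print(w.mean(0),cv2.fitLine(w.astype(np.float32),2,0,.01,.01).ravel(), cv2.minAreaRect(w.astype(np.float32)))
m,b=blobs(s,'yellow',(230,205,310,270));p=np.argwhere(m)[:,::-1];c=p.mean(0);print('probe',on('scene',*c,.080).round(4))
A=cv2.resize(t[100:250,240:440],None,fx=4,fy=4,interpolation=cv2.INTER_CUBIC);cv2.imwrite('pics/c1.png',A[:,:,::-1])
E
```

```text
red top 16 288.0 166.5 [ 0.5771 -0.0056  0.1   ]
red scene 13 366.0 210.8 [ 0.5758 -0.0026  0.1   ]
blue top 8 273.6 175.2 [0.549  0.0401 0.1   ]
blue scene 10 370.3 201.2 [0.5486 0.0415 0.1   ]
blue scene 41 392.7 213.2 [0.6361 0.0564 0.1   ]
green top 11 306.5 159.6 [ 0.5995 -0.0648  0.1   ]
green scene 13 356.7 222.0 [ 0.5978 -0.0619  0.1   ]
[(21, np.float64(373.8), np.float64(190.9)), (208, np.float64(379.3), np.float64(214.9))]
probe [378.7012987  212.59307359] [ 0.4299 -0.296   0.084 ]
[ 0.42996664 -0.29600496] [ 0.980975    0.19413425  0.42996663 -0.29600495] ((0.44150421023368835, -0.2940080761909485), (0.12900152802467346, 0.023939015343785286), 10.184385299682617)
probe [ 0.4396 -0.2961  0.08  ]
```

View pics/c1.png

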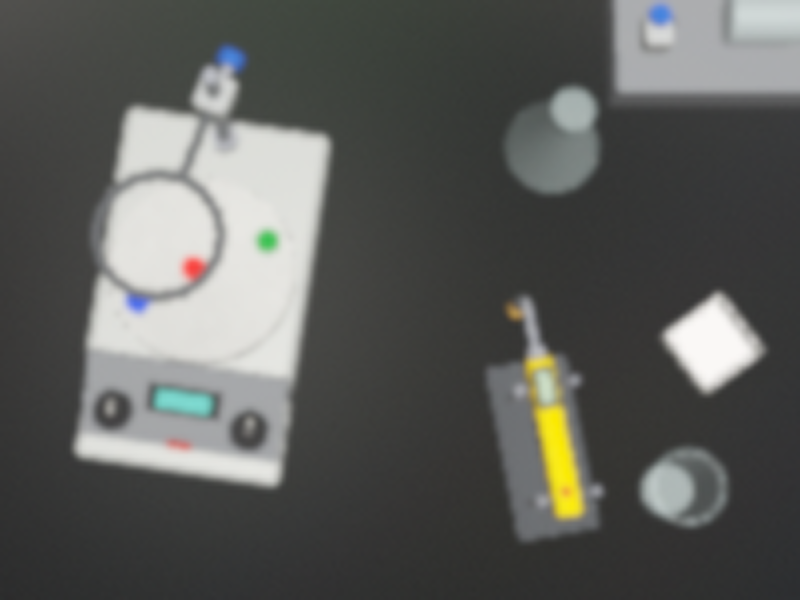

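The crop confirms it: yellow handle with screen, lying in the steel cradle at about (555,430) in the crop, foot pointing up (+x). The ring is at crop (158,235), with the rod clamp at (213,90).

```bash
python3 - <<'E'
from h import *
px=lambda u,v:(240+(u+.5)/4-.5,100+(v+.5)/4-.5)
print('ring',on('top',*px(158,235),.2),on('scene',374,185,.2))
print('rodtop',on('top',*px(213,88),.25))
A=on('top',*px(130,105),.084);B=on('top',*px(330,135),.084);C=on('top',*px(88,350),.084);D=on('top',*px(291,378),.084)
print('corners',A,B,C,D)
d=(A-C+B-D);d=d/np.linalg.norm(d);M=(A+B)/2;print('head',np.degrees(np.arctan2(d[1],d[0])),'plate',M-.13*d,'rod',M-.018*d)
for n,(u,v) in dict(white=(163,229),amber=(165,169),cork=(201,185),beaker=(411,222),dish=(418,185),flask=(377,136)).items(): print(n,on('top',u,v,.05).round(3))
E
```

```text
ring [0.58221914 0.01205881 0.2       ] [0.58360533 0.01353853 0.2       ]
rodtop [ 0.67699603 -0.03118896  0.25      ]
corners [0.71567571 0.048883   0.084     ] [ 0.69023516 -0.11535682  0.084     ] [0.51274934 0.08031323 0.084     ] [ 0.48976565 -0.08343691  0.084     ]
head -8.92495797954427 plate [ 0.57452942 -0.01306862  0.084     ] rod [ 0.68517337 -0.03044438  0.084     ]
white [0.379 0.407 0.05 ]
amber [0.579 0.409 0.05 ]
cork [0.525 0.287 0.05 ]
beaker [ 0.401 -0.407  0.05 ]
dish [ 0.524 -0.434  0.05 ]
flask [ 0.691 -0.301  0.05 ]
```

Call:
apply_moves(plan="0 0 -0.2 0 0 -0.0183; 0 0 -0.2 0 0 -0.0183; 0 0 -0.2 0 0 -0.0183; 0 0 -0.2 0 0 -0.0183; -0.338 -0.607 0 0 0 0; -0.338 -0.607 0 0 0 0; -0.338 -0.607 0 0 0 0; -0.338 -0.607 0 0 0 0; -0.338 -0.607 0 0 0 0; -0.338 -0.607 0 0 0 0", gripper=-1)

```text
time_s: 0.98
position: [0.3793, 0.3761, 0.2623]
tcp_rot: [[-1.0, 0.0, -0.0], [0.0, 1.0, -0.0], [0.0, -0.0, -1.0]]
force: [0.2, 0.3, -0.0]
opening: 0.323
grasp_force: 0.0
```

Call:
apply_moves(plan="-0.338 -0.607 0 0 0 0; -0.338 -0.607 0 0 0 0; -0.338 -0.607 0 0 0 0; -0.338 -0.607 0 0 0 0; -0.338 -0.607 0 0 0 0; -0.338 -0.607 0 0 0 0; -0.338 -0.607 0 0 0 0; -0.338 -0.607 0 0 0 0; -0.338 -0.607 0 0 0 0; -0.338 -0.607 0 0 0 0")

```text
time_s: 1.82
position: [0.5482, 0.0723, 0.2623]
tcp_rot: [[-1.0, 0.001, -0.001], [0.001, 1.0, 0.0], [0.001, 0.0, -1.0]]
force: [1.0, 0.9, 0.1]
opening: 0.006
grasp_force: 0.0
```

Call:
apply_moves(plan="-0.35 -0.6 0 0 0 0; -0.35 -0.6 0 0 0 0; 0 0 0 0 0 0; 0 0 0 0 0 0")

```text
time_s: 2.15
position: [0.5833, 0.0122, 0.262]
tcp_rot: [[-1.0, 0.004, -0.001], [0.004, 1.0, 0.0], [0.001, 0.0, -1.0]]
force: [-0.5, 1.3, -0.0]
opening: 0.012
grasp_force: 0.0
```

```bash
python3 - <<'E'
from h import *
s=bot.read_state();im=capture('wrist');print(s['position'])
P=s['position'];u=proj('wrist',[*P[:2],.2],s);print(u)
o=im[:,:,::-1].copy();cv2.drawMarker(o,tuple(int(round(x)) for x in u),(255,0,255),0,12);cv2.imwrite('pics/w1.png',o)
for c in('red','blue','green'):
    for a,x,y in blobs(im,c,None,40)[1]: print(c,a,x,y,on('wrist',x,y,.1,s).round(4))
E
```

```text
[0.58334536 0.01218746 0.26195533]
(np.float64(320.6873945400896), np.float64(207.5569308309885))
red 57 320.0 51.1 [0.447 0.012 0.1  ]
red 226 306.6 174.1 [ 0.5778 -0.0031  0.1   ]
blue 96 350.4 145.1 [0.5467 0.0435 0.1   ]
blue 112 459.4 365.3 [0.8877 0.2339 0.1   ]
green 189 253.4 193.9 [ 0.5994 -0.0625  0.1   ]
```

View pics/w1.png

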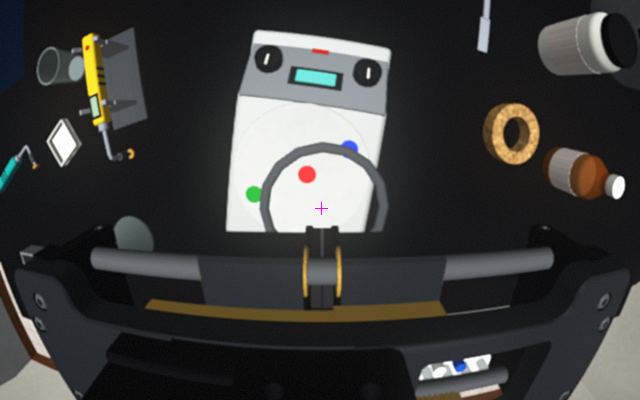

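The wrist view has the ring centred on the fingertip marker at (321,207). I'm going down into it.

Call:
apply_moves(plan="0 0 0.5 0 0 0; 0 0 0.5 0 0 0; 0 0 0.5 0 0 0; 0 0 0 0 0 0; 0 0 0 0 0 0")

```text
time_s: 2.62
position: [0.581, 0.0155, 0.1866]
tcp_rot: [[-1.0, -0.001, -0.004], [-0.001, 1.0, 0.001], [0.004, 0.001, -1.0]]
force: [-0.7, -0.7, -0.8]
opening: 0.008
grasp_force: 0.0
```

Call:
apply_moves(plan="-0.076 0.147 0 0 0 0; -0.076 0.147 0 0 0 0; -0.097 0.135 0 0 0 0; -0.097 0.135 0 0 0 0; -0.116 0.119 0 0 0 0; -0.116 0.119 0 0 0 0; -0.132 0.1 0 0 0 0; -0.132 0.1 0 0 0 0; -0.146 0.08 0 0 0 0; -0.146 0.08 0 0 0 0")

```text
time_s: 3.45
position: [0.6398, 0.0723, 0.1872]
tcp_rot: [[-1.0, 0.001, -0.001], [0.001, 1.0, -0.0], [0.001, -0.0, -1.0]]
force: [-1.9, -3.0, 0.1]
opening: 0.007
grasp_force: 1.2
```

Call:
apply_moves(plan="-0.155 0.058 0 0 0 0; -0.155 0.058 0 0 0 0; -0.163 0.033 0 0 0 0; -0.163 0.033 0 0 0 0; -0.166 0.01 0 0 0 0; -0.166 0.01 0 0 0 0; -0.165 -0.015 0 0 0 0; -0.165 -0.015 0 0 0 0; -0.161 -0.04 0 0 0 0; -0.161 -0.04 0 0 0 0")

```text
time_s: 4.28
position: [0.7209, 0.0764, 0.1874]
tcp_rot: [[-1.0, 0.001, -0.001], [0.001, 1.0, 0.0], [0.001, 0.0, -1.0]]
force: [-3.0, -1.1, -0.0]
opening: 0.003
grasp_force: 1.4
```

```bash
python3 - <<'E'
from h import *
s=bot.read_state();print(s['position'],s['force'])
a=capture('top')[60:230,220:400];b=capture('scene')[130:300,290:470]
cv2.imwrite('pics/r1.png',cv2.resize(np.hstack([a,b]),None,fx=2.2,fy=2.2,interpolation=cv2.INTER_CUBIC)[:,:,::-1])
E
```

```text
[0.72094758 0.07641461 0.18738041] [-2.98897297 -1.12136195 -0.01759257]
```

View pics/r1.png

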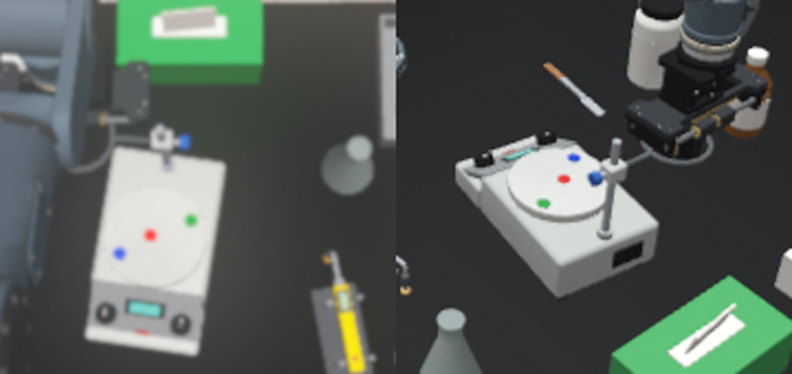

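The ring is now swung well off the plate (its arm is perpendicular to the case at about (110,140)). I'm backing off and going to the probe.

Call:
apply_moves(plan="0.25 0 0 0 0 0; 0.25 0.05 0 0 0 0; 0 0 -0.8 0 0 0; 0 0 -0.8 0 0 0; 0.424 -0.625 0 0 0 0; 0.424 -0.625 0 0 0 0; 0.424 -0.625 0 0 0 0; 0.424 -0.625 0 0 0 0; 0.424 -0.625 0 0 0 0; 0.424 -0.625 0 0 0 0")

```text
time_s: 5.22
position: [0.5685, -0.1094, 0.2686]
tcp_rot: [[-1.0, 0.0, 0.005], [0.0, 1.0, -0.001], [-0.005, -0.001, -1.0]]
force: [1.5, -0.6, 0.2]
opening: 0.005
grasp_force: 0.0
```

Call:
apply_moves(plan="0.424 -0.625 0 0 0 0; 0.424 -0.625 0 0 0 0; 0.424 -0.625 0 0 0 0; 0.424 -0.625 0 0 0 0; 0.424 -0.625 0 0 0 0; 0.424 -0.625 0 0 0 0; 0 0 0 0 0 -0.0141; 0 0 0.4 0 0 -0.0141; 0 0 0.4 0 0 0; 0 0 0 0 0 0", gripper=0.15)

```text
time_s: 6.05
position: [0.4399, -0.2949, 0.2252]
tcp_rot: [[-0.985, -0.174, -0.002], [-0.174, 0.985, 0.003], [0.001, 0.004, -1.0]]
force: [-0.7, 0.4, 0.1]
opening: 0.564
grasp_force: 0.0
```

```bash
python3 - <<'E'
from h import *
s=bot.read_state();im=capture('wrist');t=capture('top');print(s['position'],s['tcp_rot'],s['opening'])
o=im[:,:,::-1].copy()
for z in(.064,.084):
    u=proj('wrist',[*s['position'][:2],z],s);print(z,u)
    cv2.drawMarker(o,tuple(int(round(x)) for x in u),(255,0,255),0,10)
cv2.imwrite('pics/w2.png',o)
m,b=blobs(im,'yellow',None,40);print(b)
ls=cv2.findContours(m,0,1)[0]
for l in ls:
    if cv2.contourArea(l)>200:
        w=np.array([on('wrist',*q,.084,s)[:2] for q in l[:,0]],np.float32);print(cv2.minAreaRect(w),cv2.fitLine(w,2,0,.01,.01).ravel())
for c in('red','blue','green'):
    for a,u,v in blobs(t,c,(255,130,325,215))[1]: print(c,a,u,v,on('top',u,v,.1).round(4))
E
```

```text
[ 0.43990362 -0.29494049  0.22522696] [[-0.9847498  -0.17396763 -0.00176067]
 [-0.17397275  0.9847447   0.00336932]
 [ 0.00114766  0.00362424 -0.99999277]] 0.5641277647639465
0.064 (np.float64(320.5653506408912), np.float64(179.1573472173988))
0.084 (np.float64(320.5830022319728), np.float64(183.45618912554383))
[(2264, np.float64(322.0), np.float64(175.8)), (42, np.float64(424.5), np.float64(284.2))]
((0.44275403022766113, -0.2929418087005615), (0.12976323068141937, 0.02358020655810833), 9.957897186279297) [ 0.98444104  0.17571531  0.4410559  -0.29321122]
red 14 287.7 166.5 [ 0.5771 -0.0047  0.1   ]
blue 11 273.8 174.8 [0.5503 0.0395 0.1   ]
green 11 306.5 159.6 [ 0.5995 -0.0648  0.1   ]
```

View pics/w2.png

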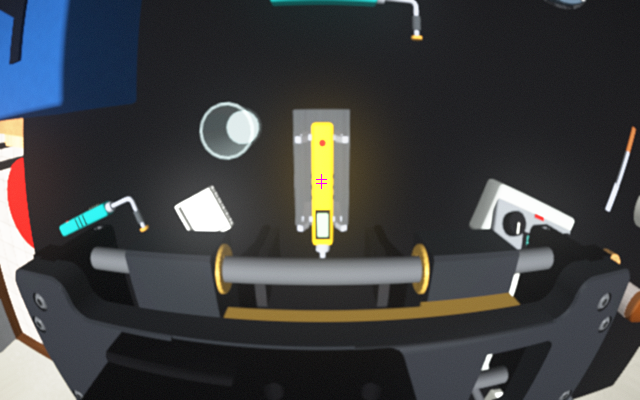

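The wrist view shows the yellow handle at (322,180), aligned with the fingers, with the beaker at (230,130) clear of them. I'm descending and gripping.

Call:
apply_moves(plan="-0.045 0.03 0.6 0 0 0; 0 0 0.6 0 0 0; 0 0 0.6 0 0 0; 0 0 0.6 0 0 0; 0 0 0.4 0 0 0; 0 0 0.4 0 0 0; 0 0 0.2 0 0 0; 0 0 0 0 0 0; 0 0 0 0 0 0")

```text
time_s: 6.9
position: [0.4438, -0.2944, 0.0583]
tcp_rot: [[-0.984, -0.176, 0.001], [-0.176, 0.984, -0.001], [-0.001, -0.001, -1.0]]
force: [-0.5, -0.6, 0.1]
opening: 0.572
grasp_force: 0.0
```

Call:
apply_moves(plan="0 0 0 0 0 0; 0 0 0 0 0 0; 0 0 0 0 0 0; 0 0 0 0 0 0; 0 0 0 0 0 0; 0 0 0 0 0 0; 0 0 0 0 0 0; 0 0 0 0 0 0", gripper=-1)

```text
time_s: 7.57
position: [0.4429, -0.294, 0.058]
tcp_rot: [[-0.984, -0.176, 0.0], [-0.176, 0.984, -0.0], [-0.0, -0.0, -1.0]]
force: [-0.4, 0.7, 5.0]
opening: 0.25
grasp_force: 30.0
```

Call:
apply_moves(plan="0 0 -0.1 0 0 0; 0 0 -0.2 0 0 0; 0 0 -0.4 0 0 0; 0 0 -0.5 0 0 0; 0 0 -0.6 0 0 0; 0 0 -0.6 0 0 0; 0 0 0 0 0 0; 0 0 0 0 0 0")

```text
time_s: 8.23
position: [0.4436, -0.2946, 0.1796]
tcp_rot: [[-0.984, -0.175, 0.003], [-0.175, 0.984, -0.003], [-0.003, -0.004, -1.0]]
force: [-0.1, 0.3, -2.0]
opening: 0.25
grasp_force: 30.0
```

```bash
python3 - <<'E'
from h import *
s=bot.read_state();print(s['position'],s['force'],s['moment'])
a=capture('top')[110:270,290:470];b=capture('scene')[150:310,180:360]
cv2.imwrite('pics/g1.png',cv2.resize(np.hstack([a,b]),None,fx=2.2,fy=2.2,interpolation=cv2.INTER_CUBIC)[:,:,::-1])
P=np.array(s['position']);h=-np.array(s['tcp_rot'])[:,0];zz=-np.array(s['tcp_rot'])[:,2];F=P+.019*zz-.002*0+.115*h-.052*zz;print('foot pred',F,proj('scene',F),proj('top',F))
E
```

```text
[ 0.44355965 -0.2946377   0.17959646] [-0.12746237  0.31285231 -1.98680923] [ 0.07331066  0.03055387 -0.05433509]
foot pred [ 0.55687918 -0.27456613  0.14688844] (np.float64(292.8001853705147), np.float64(232.28515610656973)) (np.float64(374.27642026447523), np.float64(170.00309005888718))
```

View pics/g1.png

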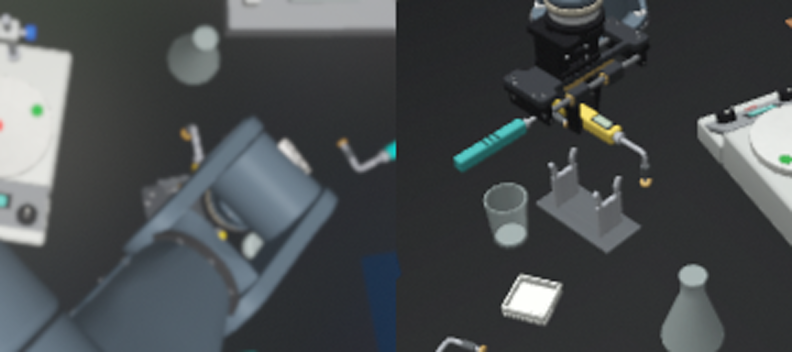

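The probe is held level. The foot sits where predicted (scene px (293,232)), so I can use TCP plus offset for the foot. I'm moving over the red dot.

Call:
apply_moves(plan="-0.07 0.25 0 0 0 0; -0.15 0.56 0 0 0 0; -0.15 0.6 0 0 0 0; -0.15 0.6 0 0 0 0; -0.15 0.6 0 0 0 0; -0.15 0.6 0 0 0 0; -0.15 0.6 0 0 0 0; -0.15 0.6 0 0 0 0; -0.15 0.55 0 0 0 0; -0.08 0.3 0 0 0 0")

```text
time_s: 9.17
position: [0.4607, -0.019, 0.176]
tcp_rot: [[-0.984, -0.177, -0.005], [-0.177, 0.984, 0.003], [0.005, 0.004, -1.0]]
force: [0.9, -0.5, -1.8]
opening: 0.248
grasp_force: 30.0
```

Call:
apply_moves(plan="0 0 0.2 0 0 0; 0 0 0.2 0 0 0; 0 0 0 0 0 0; 0 0 0 0 0 0; 0 0 0 0 0 0")

```text
time_s: 9.58
position: [0.4625, -0.0228, 0.1571]
tcp_rot: [[-0.985, -0.175, -0.002], [-0.175, 0.985, 0.001], [0.002, 0.001, -1.0]]
force: [0.9, -0.5, -1.9]
opening: 0.249
grasp_force: 30.0
```

```bash
cat >> h.py <<'E'
def foot(s):
    R=np.array(s['tcp_rot']);return np.array(s['position'])-.115*R[:,0]+.036*R[:,2]
E
python3 - <<'E'
from h import *
s=bot.read_state();print(s['position'],s['force'],foot(s));F=foot(s)
t=capture('top');sc=capture('scene');w=capture('wrist')
for n,im,box in(('top',t,(255,130,325,215)),('scene',sc,(320,180,385,250))):
    print(n,'foot',proj(n,F),'axis on plate',proj(n,[F[0],F[1],.1]))
    for c in('red','blue','green'):
        for a,u,v in blobs(im,c,box,4)[1]: print(n,c,a,u,v,on(n,u,v,.1).round(4))
a=t[110:210,240:340];b=sc[160:260,310:410]
cv2.imwrite('pics/p1.png',cv2.resize(np.hstack([a,b]),None,fx=4,fy=4,interpolation=cv2.INTER_CUBIC)[:,:,::-1])
E
```

```text
[ 0.46254117 -0.02276686  0.15709821] [ 0.89183171 -0.53602503 -1.93959593] [ 0.57570155 -0.00259128  0.12092261]
top foot (np.float64(286.47346503718), np.float64(165.68981884640758)) axis on plate (np.float64(287.0468081401959), np.float64(166.9325749805661))
top green 13 306.4 159.6 [ 0.5995 -0.0645  0.1   ]
scene foot (np.float64(366.4558055887664), np.float64(205.70968184921423)) axis on plate (np.float64(365.9742889560266), np.float64(210.78490303108646))
scene red 13 366.0 210.8 [ 0.5758 -0.0026  0.1   ]
scene blue 11 370.1 201.3 [0.5486 0.0406 0.1   ]
scene blue 26 380.3 210.5 [0.6025 0.0345 0.1   ]
scene green 13 356.7 222.0 [ 0.5978 -0.0619  0.1   ]
```

View pics/p1.png

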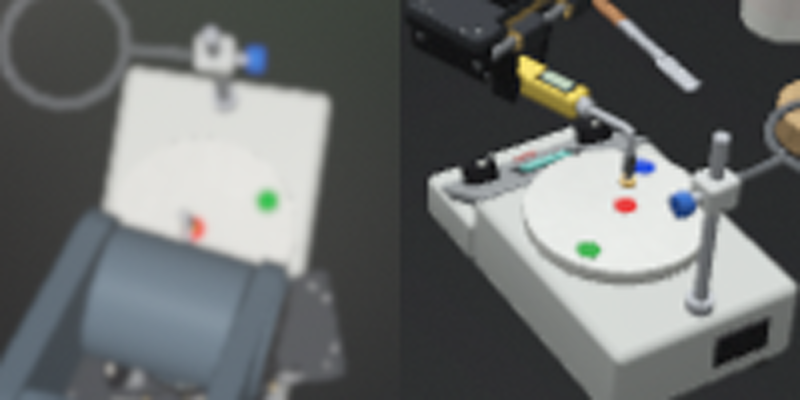

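The foot hovers about 21 mm over the red dot, aligned to within 2 mm. I'm pressing slowly.

Call:
apply_moves(plan="-0.02 -0.02 0.1 0 0 0; 0 0 0.1 0 0 0; 0 0 0.1 0 0 0; 0 0 0.06 0 0 0; 0 0 0.04 0 0 0; 0 0 0.04 0 0 0; 0 0 0.02 0 0 0; 0 0 0 0 0 0; 0 0 0 0 0 0")

```text
time_s: 10.48
position: [0.4643, -0.0239, 0.1346]
tcp_rot: [[-0.984, -0.175, 0.0], [-0.175, 0.984, -0.0], [-0.0, -0.0, -1.0]]
force: [-0.2, 0.6, 0.1]
opening: 0.249
grasp_force: 30.0
```

Call:
apply_moves(plan="0 0 0.02 0 0 0; 0 0 0 0 0 0; 0 0 0 0 0 0; 0 0 0 0 0 0; 0 0 0 0 0 0; 0 0 0 0 0 0; 0 0 0 0 0 0; 0 0 0 0 0 0; 0 0 0 0 0 0; 0 0 0 0 0 0")

```text
time_s: 11.32
position: [0.4644, -0.0239, 0.1336]
tcp_rot: [[-0.985, -0.175, 0.0], [-0.175, 0.985, -0.0], [-0.0, -0.0, -1.0]]
force: [-0.5, 0.9, 0.2]
opening: 0.248
grasp_force: 30.0
```

Call:
apply_moves(plan="0 0 0 0 0 0; 0 0 0 0 0 0; 0 0 -0.1 0 0 0; 0 0 -0.2 0 0 0; 0 0 -0.2 0 0 0; 0.1 0.24 0 0 0 0; 0.15 0.36 0 0 0 0; 0.15 0.36 0 0 0 0; 0 0 0 0 0 0; 0 0 0 0 0 0")

```text
time_s: 12.15
position: [0.4345, 0.0211, 0.1583]
tcp_rot: [[-0.984, -0.177, -0.002], [-0.177, 0.984, 0.0], [0.002, 0.001, -1.0]]
force: [0.5, 0.2, -2.0]
opening: 0.248
grasp_force: 30.0
```

```bash
python3 - <<'E'
from h import *
s=bot.read_state();F=foot(s);print(s['position'],s['force'],F)
print(proj('scene',F))
sc=capture('scene')
for c in('red','blue','green'):
    for a,u,v in blobs(sc,c,(320,180,385,250),4)[1]: print(c,a,u,v,on('scene',u,v,.1).round(4))
print(blobs(sc[180:230,340:400],'yellow',None,1)[1])
E
```

```text
[0.43452535 0.02108184 0.15829381] [ 0.49147813  0.22710218 -1.97038503] [0.54763831 0.04149521 0.12210331]
(np.float64(370.624026213769), np.float64(195.7329319443678))
red 13 366.0 210.8 [ 0.5758 -0.0026  0.1   ]
blue 10 370.3 201.2 [0.5486 0.0415 0.1   ]
blue 26 380.3 210.5 [0.6025 0.0345 0.1   ]
green 13 356.7 222.0 [ 0.5978 -0.0619  0.1   ]
[]
```

Call:
apply_moves(plan="-0.02 -0.02 0.1 0 0 0; 0 0 0.1 0 0 0; 0 0 0.1 0 0 0; 0 0 0.06 0 0 0; 0 0 0.06 0 0 0; 0 0 0.04 0 0 0; 0 0 0.04 0 0 0; 0 0 0 0 0 0; 0 0 0 0 0 0; 0 0 0 0 0 0")

```text
time_s: 13.03
position: [0.4374, 0.019, 0.1337]
tcp_rot: [[-0.984, -0.175, 0.0], [-0.175, 0.984, -0.0], [-0.0, -0.0, -1.0]]
force: [-1.4, -1.2, -0.1]
opening: 0.246
grasp_force: 30.0
```

Call:
apply_moves(plan="0 0 0 0 0 0; 0 0 0 0 0 0; 0 0 0 0 0 0; 0 0 0 0 0 0; 0 0 0 0 0 0; 0 0 0 0 0 0; 0 0 0 0 0 0; 0 0 0 0 0 0; 0 0 0 0 0 0; 0 0 0 0 0 0")

```text
time_s: 13.87
position: [0.4374, 0.019, 0.1336]
tcp_rot: [[-0.985, -0.175, 0.0], [-0.175, 0.985, -0.0], [-0.0, -0.0, -1.0]]
force: [-0.5, 0.1, 0.7]
opening: 0.248
grasp_force: 30.0
```

Call:
apply_moves(plan="0 0 -0.1 0 0 0; 0 0 -0.2 0 0 0; 0 0 -0.2 0 0 0; -0.09 -0.334 0 0 0 0; -0.12 -0.44 0 0 0 0; -0.14 -0.53 0 0 0 0; -0.14 -0.53 0 0 0 0; -0.1 -0.35 0 0 0 0; 0 0 0 0 0 0; 0 0 0 0 0 0")

```text
time_s: 14.7
position: [0.4856, -0.0839, 0.1585]
tcp_rot: [[-0.985, -0.174, -0.0], [-0.174, 0.985, 0.0], [0.0, 0.001, -1.0]]
force: [0.3, 0.6, -1.2]
opening: 0.25
grasp_force: 30.0
```

Call:
apply_moves(plan="0 0 0.1 0 0 0; 0 0 0.1 0 0 0; 0 0 0 0 0 0; 0 0 0 0 0 0")

```text
time_s: 15.03
position: [0.4845, -0.0822, 0.148]
tcp_rot: [[-0.984, -0.177, -0.002], [-0.177, 0.984, 0.001], [0.002, 0.001, -1.0]]
force: [-0.4, 0.2, -2.6]
opening: 0.245
grasp_force: 30.0
```

```bash
python3 - <<'E'
from h import *
s=bot.read_state();F=foot(s);print(s['position'],s['force'],F)
a=capture('top')[110:210,240:340];sc=capture('scene');b=sc[160:260,310:410]
print(proj('scene',F),proj('top',F))
cv2.imwrite('pics/p3.png',cv2.resize(np.hstack([a,b]),None,fx=4,fy=4,interpolation=cv2.INTER_CUBIC)[:,:,::-1])
E
```

```text
[ 0.48454613 -0.08222051  0.14801121] [-0.35852705  0.15507208 -2.59245985] [ 0.59767076 -0.06188895  0.11181115]
(np.float64(356.90130038516213), np.float64(219.09377789696495)) (np.float64(305.45047515763207), np.float64(159.3957553526053))
```

View pics/p3.png

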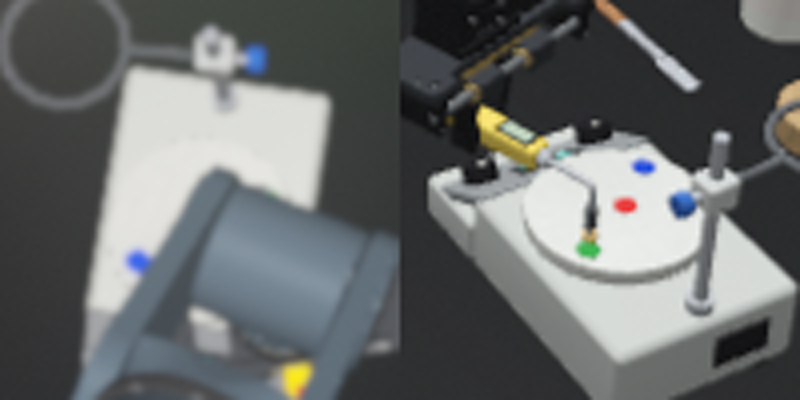

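The foot is directly over the green dot (scene crop (588,240)). I'm pressing and holding.

Call:
apply_moves(plan="0 0 0.1 0 0 0; 0 0 0.06 0 0 0; 0 0 0.06 0 0 0; 0 0 0.04 0 0 0; 0 0 0.04 0 0 0; 0 0 0 0 0 0; 0 0 0 0 0 0; 0 0 0 0 0 0; 0 0 0 0 0 0; 0 0 0 0 0 0")

```text
time_s: 15.97
position: [0.4856, -0.0833, 0.1337]
tcp_rot: [[-0.984, -0.175, 0.0], [-0.175, 0.984, -0.0], [-0.0, -0.0, -1.0]]
force: [-0.5, 0.5, -0.5]
opening: 0.249
grasp_force: 30.0
```

Call:
apply_moves(plan="0 0 0 0 0 0; 0 0 0 0 0 0; 0 0 0 0 0 0; 0 0 0 0 0 0; 0 0 0 0 0 0; 0 0 0 0 0 0; 0 0 0 0 0 0; 0 0 0 0 0 0; 0 0 0 0 0 0; 0 0 0 0 0 0")

```text
time_s: 16.8
position: [0.4856, -0.0833, 0.1336]
tcp_rot: [[-0.984, -0.175, 0.0], [-0.175, 0.984, -0.0], [-0.0, -0.0, -1.0]]
force: [-0.4, 0.3, 0.7]
opening: 0.254
grasp_force: 30.0
```

Call:
apply_moves(plan="0 0 -0.1 0 0 0; 0 0 -0.4 0 0 0; 0 0 -0.5 0 0 0; 0.1 -0.3 0 0 0 0; 0.27 -0.7 0 0 0 0; 0.3 -0.7 0 0 0 0; 0.3 -0.7 0 0 0 0; 0.3 -0.7 0 0 0 0; 0.2 -0.6 0 0 0 0; 0.1 -0.3 0 0 0 0")

```text
time_s: 17.63
position: [0.443, -0.2984, 0.184]
tcp_rot: [[-0.985, -0.172, 0.001], [-0.172, 0.985, -0.003], [-0.001, -0.003, -1.0]]
force: [1.0, -0.7, -1.0]
opening: 0.251
grasp_force: 30.0
```

Call:
apply_moves(plan="0 0 0.2 0 0 0; 0 0 0 0 0 0; 0 0 0 0 0 0; 0 0 0 0 0 0; 0 0 0 0 0 0; 0 0 0 0 0 0")

```text
time_s: 18.13
position: [0.4436, -0.2928, 0.1738]
tcp_rot: [[-0.984, -0.177, 0.0], [-0.177, 0.984, 0.0], [-0.0, 0.0, -1.0]]
force: [0.2, -0.1, -1.6]
opening: 0.249
grasp_force: 30.0
```

Call:
apply_moves(plan="0.01 -0.02 0.4 0 0 0; 0 0 0.4 0 0 0; 0 0 0.4 0 0 0; 0 0 0.3 0 0 0; 0 0 0.2 0 0 0; 0 0 0.2 0 0 0; 0 0 0.2 0 0 0; 0 0 0.1 0 0 0; 0 0 0 0 0 0; 0 0 0 0 0 0")

```text
time_s: 18.97
position: [0.4431, -0.2952, 0.0636]
tcp_rot: [[-0.984, -0.175, 0.0], [-0.175, 0.984, -0.0], [-0.0, -0.0, -1.0]]
force: [0.7, -0.4, -1.4]
opening: 0.25
grasp_force: 30.0
```

Call:
apply_moves(plan="0 0 0.05 0 0 0; 0 0 0.04 0 0 0; 0 0 0 0 0 0; 0 0 0 0 0 0; 0 0 0 0 0 0; 0 0 0 0 0 0")

```text
time_s: 19.47
position: [0.4431, -0.2951, 0.0592]
tcp_rot: [[-0.985, -0.175, 0.0], [-0.175, 0.985, -0.0], [-0.0, -0.0, -1.0]]
force: [-0.1, 0.7, -2.2]
opening: 0.249
grasp_force: 30.0
```

Call:
apply_moves(plan="0 0 0.02 0 0 0; 0 0 0 0 0 0; 0 0 0 0 0 0; 0 0 0 0 0 0")

```text
time_s: 19.8
position: [0.4431, -0.2952, 0.0581]
tcp_rot: [[-0.985, -0.175, 0.0], [-0.175, 0.985, -0.0], [-0.0, -0.0, -1.0]]
force: [0.0, 0.1, -1.0]
opening: 0.246
grasp_force: 30.0
```

Call:
apply_moves(plan="0 0 0 0 0 0; 0 0 0 0 0 0; 0 0 0 0 0 0; 0 0 0 0 0 0; 0 0 0 0 0 0; 0 0 0 0 0 0; 0 0 0 0 0 0; 0 0 0 0 0 0", gripper=0.1)

```text
time_s: 20.47
position: [0.443, -0.2951, 0.0581]
tcp_rot: [[-0.984, -0.175, 0.0], [-0.175, 0.984, -0.0], [-0.0, -0.0, -1.0]]
force: [-0.8, 0.2, -0.8]
opening: 0.549
grasp_force: 0.0
```

Call:
apply_moves(plan="0 0 -0.2 0 0 0; 0 0 -0.4 0 0 0; 0 0 -0.6 0 0 0; 0 0 -0.6 0 0 0; 0 0 -0.6 0 0 0; 0 0 -0.6 0 0 0; 0 0 -0.3 0 0 0; 0 0 0 0 0 0; 0 0 0 0 0 0")

```text
time_s: 21.22
position: [0.4432, -0.2952, 0.2243]
tcp_rot: [[-0.984, -0.175, 0.002], [-0.175, 0.984, -0.002], [-0.001, -0.002, -1.0]]
force: [-1.0, 0.5, 0.2]
opening: 0.547
grasp_force: 0.0
```

```bash
python3 - <<'E'
from h import *
s=bot.read_state();im=capture('wrist');sc=capture('scene');print(s['time_s'],s['position'],s['opening'])
m,_=blobs(im,'yellow')
for l in cv2.findContours(m,0,1)[0]:
    if cv2.contourArea(l)>200:
        w=np.array([on('wrist',*q,.084,s)[:2] for q in l[:,0]],np.float32);print(cv2.minAreaRect(w))
A=cv2.resize(im[60:260,220:420],(400,400));B=cv2.resize(sc[180:280,220:320],(400,400),interpolation=cv2.INTER_CUBIC)
cv2.imwrite('pics/f.png',np.hstack([A,B])[:,:,::-1])
E
```

```text
21.2167 [ 0.44319195 -0.29519527  0.22427226] 0.5469229083163072
((0.4426911175251007, -0.29515913128852844), (0.12975595891475677, 0.02341737598180771), 10.562895774841309)
```

View pics/f.png

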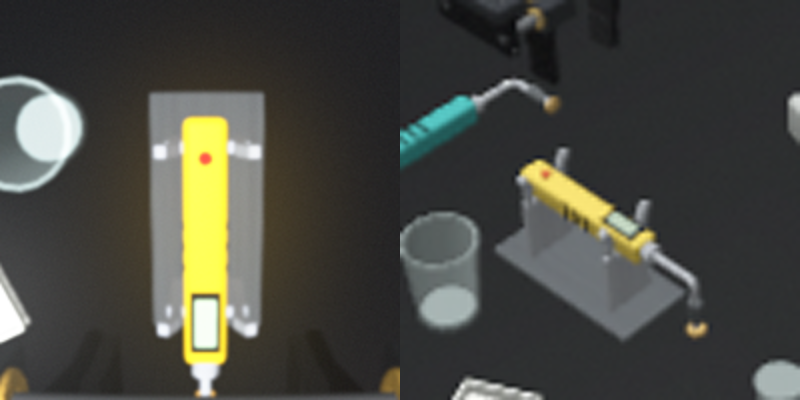

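The probe lies level between the cheeks of both saddles with the foot forward, and the gripper is clear.

```bash
python3 -c "
from rig import bot
print(bot.hand_in())"
```

```text
the job is handed in; nothing more can be done
None
```

The job is handed in, but no verdict came back. I swung the ring clear of the plate, pressed the red, blue and green dots in order for over a second each at about 2 N, and laid the probe back in both saddles with its foot forward.

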